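# Open the eyelet compartment of a rotary parts tray

## Task

On the bench stands a round parts tray with a clear turning cap that has one framed opening. Turn the cap gently until the opening lies squarely over the compartment that holds the large steel eyelets (the flat rings), and leave it there. Leave the other things on the bench where they are.

Things in the scene. Friction and masses are not known exactly. Their poses are not given: they have to be found in the camera images.
- tray: round black parts tray fixed to the bench, outside diameter 216 mm, 50 mm high, its floor 4 mm thick; five equal compartments of 72 degrees parted by 2 mm grey walls that run out from the middle. Origin: centre of its underside, on the upright turning axis of the cap; z up. Seen from above, the middle of the empty compartment lies towards its +x; the other four compartments hold one kind of steel fastening each, in any order
- cap (a joint): turning angle of the cap in rad, counter-clockwise positive seen from above; at 0 the opening lies over the middle of the empty compartment. The cap is a clear plastic disc, diameter 220 mm, 4 mm thick, top face 54 mm above the bench. It turns without stop in both directions with steady friction (about 0.18 N m, so some 2 N pushed at the tab), and stays where it is left
- opening (a point): middle of the cap's one opening, at the cap's top face, 66 mm from the turning axis. The opening is a sector 50 degrees wide from 34 mm to 96 mm radius, with a raised white frame, 3 mm high, round it
- tab (a point): middle of the top of the white upright tab on the cap, opposite the opening (180 degrees from it), 85 mm from the turning axis. The tab is a block 26 mm long radially, 12 mm thick along the turning direction, 32 mm high above the cap's top face (top 86 mm above the bench). Pushing it sideways turns the cap. A low steel boss, 24 mm wide and 7 mm high, marks the middle of the cap; the cap's top is otherwise free
- eyelets: three large steel eyelets, flat rings 36 mm across with a 19 mm hole, lying in one compartment under the cap. Origin: middle of that compartment, 66 mm from the turning axis, on the tray's floor (4 mm above the bench)
- studs: four domed steel snap studs, 20 mm across, in another compartment; origin likewise
- plates: three flat steel strips, 44 by 14 by 3 mm, in another compartment; origin likewise
- pins: three thin steel pins, 45 mm long and 5 mm thick, in another compartment; origin likewise
- tape_roll: loose roll of brown tape lying flat, 104 mm across, 48 mm high; bystander to the right of the tray. Origin: centre of its underside
- jar: loose jar, 70 mm across, 85 mm high, standing to the right of the tray; bystander. Origin: centre of its underside
- carton: loose closed cardboard carton with a paper tape band, 130 by 90 by 60 mm high, to the left of the tray; bystander. Origin: centre of its underside
- squeegee: loose wooden printing squeegee with a rubber blade, 200 mm long (along its y), 35 mm high, lying beyond the tray; bystander. Origin: underside of its wooden bar, at mid length

How it is judged:
By the outcome, as a careful person would: the job done as asked, in the order asked, and still so for the second after the job is handed in, with the robot touching nothing.
It also fails if it takes over 45 s, if anything falls off the work surface, if the arm or the gripper's body presses on something with over 40 N, if the wrist force passes 120 N, or if a joint passes its speed limit or range.

## Robot

A 7-joint arm with a two-finger parallel gripper is mounted at the origin on the work surface. World frame = base frame: x ahead of the robot, y to its left, z up, the work surface at z = 0. Lengths are in m, angles in rad, forces in N, time in s.
With the tool pointing down it reaches from about 0.425 to 0.95 m from the base axis. Payload 4.7 kg.
Tool frame: the origin (TCP) lies between the finger pads; the fingertips stand 25 mm ahead of it and the grasp point (between the pads) lies 6 mm ahead of it; x points along the fingers, z is the direction in which the jaws open and shut, and the axes are right-handed (so a half turn about x gives the same grasp; the last joint's range is limited). The gripper opens to 85 mm and grips with 20 to 120 N. Pads are 22 mm wide; open, the fingers measure 114 mm over their backs; the gripper's body (76 mm by 85 mm) begins 54 mm behind the grasp point. The pads swing forward as they close: fully open they stand 13 mm farther back than shut.
Start: joints at [1.234, 0.469, -0.049, 1.532, 0.024, 1.141, -0.082], TCP at [0.205, -0.643, 0.256] pointing down, gripper open.
Joint ranges: [-2.59, 2.59], [-0.33, 1.99], [-1.39, 1.29], [0.1, 2.45], [-1.04, 4.18], [0.21, 1.99], [-2.66, 2.66]. Speed limits (rad/s): [2.57, 2.57, 3.14, 3.14, 3.14, 3.14, 3.14].

## Interface

Orientations are given as a 3x3 rotation matrix whose columns are the frame's x, y, z axes.
In Python, from rig import * gives the robot as it stands. Calls block until the motion is done:
- movep(position, orientation): joint-space move of the TCP to a pose.
- move_l(position, attitude=None, feed=0.15, until_force=None): straight line of the TCP; attitude=None keeps the orientation; feed is the mean speed in m/s. With until_force (N) it stops when the force on the tool has changed by that much, and returns True; else False.
- move_joints(angles): joint-space move.
- command_gripper(opening, newtons=None): finger opening in m; newtons is the grip in N (None keeps the last); returns when the fingers have stopped.
- sleep(seconds).
- inverse_kinematics(position, orientation): joint angles nearest the present ones, or None.
- sense(): the state.
- camera(name): name is "scene" or "top" or "wrist"; returns (picture, depth): 480x640x3 uint8, red, green, blue; 480x640 float32, m along the optical axis (not along the pixel's ray), 0 where there is no reading.
- camera_params(name): a dict with "K" (3x3 intrinsics, pixels), "position" and "rotation" of the camera in the world; the wrist camera has in their place "tool_from_camera" (4x4, takes a point from camera to tool coordinates, whose origin is the TCP and whose axes are the tool frame's). Camera axes: x right, y down, z forward; pixel columns grow to the right and rows downward; lengths in m; the calibration is good to about 2 mm. A picture is of the moment at which its call begins: read the wrist's pose just before it. camera_params takes no time and is no camera call.
A pose or a line that the arm cannot do raises Unreachable and nothing moves.
- finish_job(): hands the job in, once; it reports no verdict.
The state is a dict: "time_s": time; "joint_pos": joint angles; "qd": joint speeds; "joint_efforts": joint torques, N m; "position": TCP position; "tcp_rot": TCP orientation; "wrist_force": force on the tool from outside, world axes, zero at the start; "ft_torque": the same for the moment, N m; "finger_gap": finger opening in m.
Only numpy, scipy, OpenCV 4.12 (cv2) and the standard library are available. Lean on these libraries where they do the work, as an engineer would, in place of code of your own. Each camera call takes 0.05 s, during which the arm holds its last target.

## Working session

There is one attempt and no reset: what is moved stays moved. The work goes in short steps, each a Python script; the robot and the scene stay as the last script left them, time stands still between calls to the robot, and variables do not carry over. Pictures are saved under pics/ and viewed, and the job is handed in when it is done.

```bash
mkdir -p pics; ls; python3 - <<'E'
from rig import *
import cv2
for n in ("scene","top"):
    p,d=camera(n); cv2.imwrite(f"pics/{n}0.png",p[:,:,::-1]); print(n,camera_params(n))
    import numpy as np; np.save(f"pics/{n}0.npy",d)
print(sense())
E
```

```text
pics
scene {'K': array([[529.84350249,   0.        , 324.02506232],
       [  0.        , 529.84350249, 243.68673368],
       [  0.        ,   0.        ,   1.        ]]), 'position': array([ 1.36731632, -0.23703592,  1.00213261]), 'rotation': array([[ 0.32510829,  0.72328881, -0.60922729],
       [ 0.94564281, -0.25410767,  0.20295066],
       [-0.00801739, -0.64209235, -0.76658537]])}
top {'K': array([[620.85055847,   0.        , 329.1901769 ],
       [  0.        , 620.85055847, 241.28925354],
       [  0.        ,   0.        ,   1.        ]]), 'position': array([0.33665185, 0.00359658, 1.80035222]), 'rotation': array([[ 2.77578168e-02, -9.84946655e-01,  1.70615331e-01],
       [-9.99599507e-01, -2.82904184e-02, -6.90752822e-04],
       [ 5.50713378e-03, -1.70527827e-01, -9.85337471e-01]])}
{'time_s': 0.1, 'joint_pos': array([ 1.23412333,  0.46934269, -0.0485847 ,  1.53360977,  0.02406706,
        1.14100158, -0.08228734]), 'qd': array([ 6.49752792e-04, -2.30487335e-03,  1.54556536e-03, -1.74323313e-03,
       -4.96295301e-04,  3.68849640e-04, -2.16776516e-05]), 'joint_efforts': array([ 1.69704716e-03, -5.11514282e+01, -4.68365976e-02, -2.38391322e+01,
        1.06578064e-02,  4.37877257e-03,  1.12302811e-05]), 'position': array([ 0.20434715, -0.64280123,  0.25536353]), 'tcp_rot': array([[-5.74752754e-04,  9.53004641e-01,  3.02955153e-01],
       [ 1.68192300e-03,  3.02955695e-01, -9.53003157e-01],
       [-9.99998420e-01, -3.81939490e-05, -1.77700505e-03]]), 'wrist_force': array([ 0.79810355,  0.59900231, -0.14102135]), 'ft_torque': array([ 0.02519719, -0.02483048, -0.02681264]), 'finger_gap': 0.08572149555267591}
```

View pics/scene0.png

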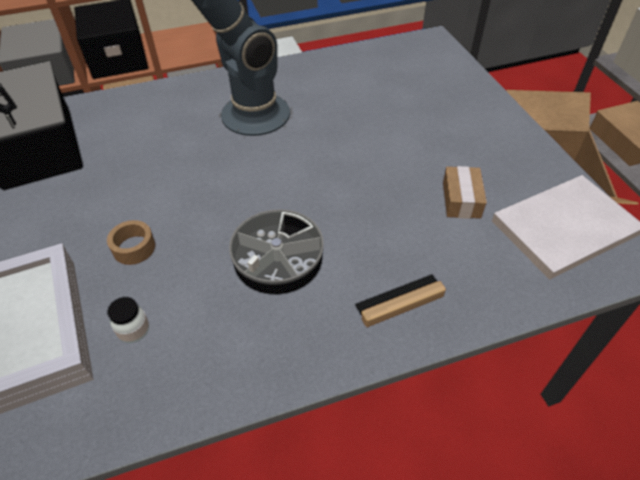

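View pics/top0.png

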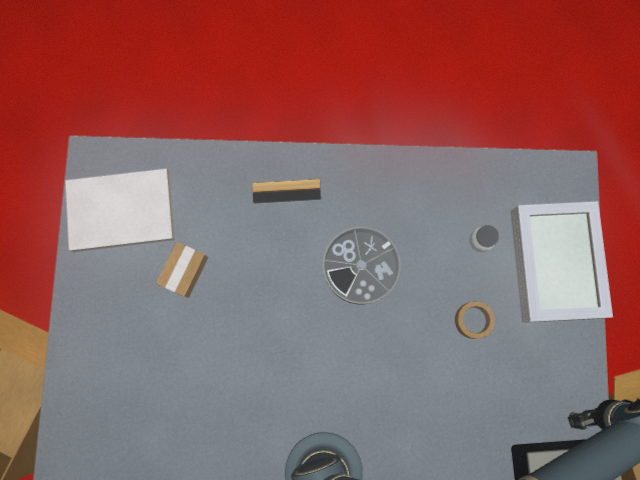

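```bash
python3 - <<'E'
import cv2
p=cv2.imread("pics/top0.png")[215:315,312:412]
cv2.imwrite("pics/c1.png",cv2.resize(p,(600,600),interpolation=cv2.INTER_CUBIC))
p=cv2.imread("pics/scene0.png")[200:300,220:335]
cv2.imwrite("pics/c2.png",cv2.resize(p,(690,600),interpolation=cv2.INTER_CUBIC))
E
```

```text
(no output)
```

View pics/c1.png

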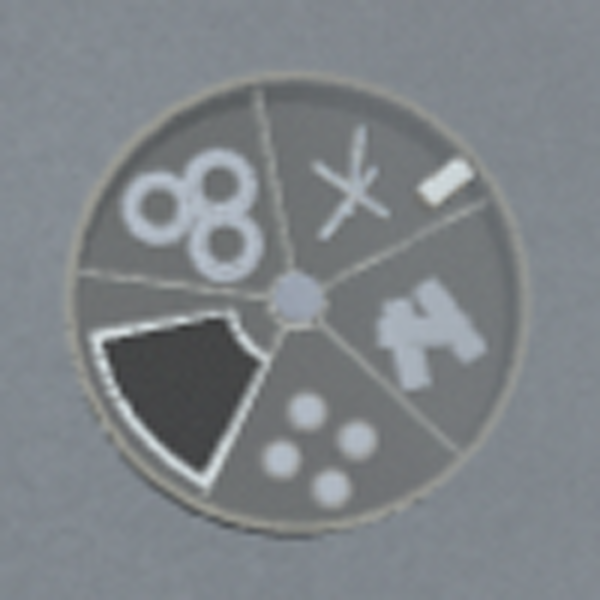

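View pics/c2.png

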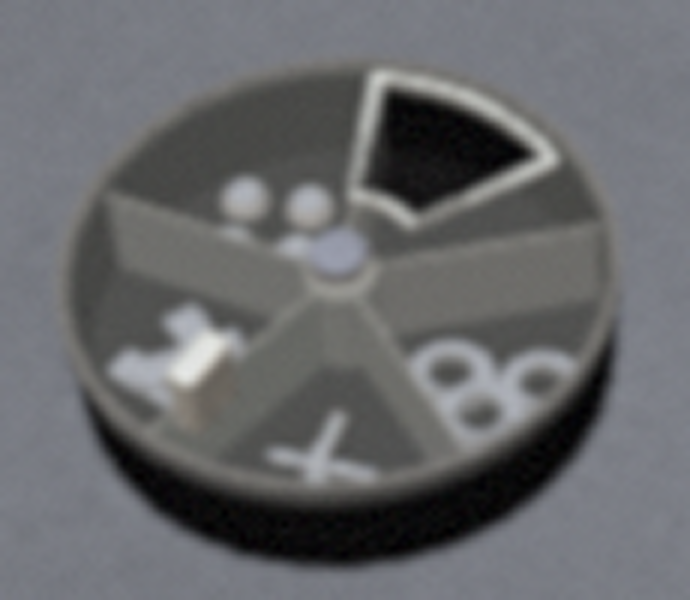

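```bash
cat > h.py <<'E'
import numpy as np
def ray(P,R,K,uv,z):
    d=R@np.linalg.inv(K)@np.array([uv[0],uv[1],1.]); return P+d*(z-P[2])/d[2]
E
cat > m.py <<'E'
from rig import *
from h import *
c=camera_params("top"); P,R,K=c["position"],c["rotation"],c["K"]
f=lambda a,z: ray(P,R,K,((a[0]+.5)/6-.5+312,(a[1]+.5)/6-.5+215),z)[:2]
C=f((298,296),.061); print("boss",C)
ang=lambda p:np.degrees(np.arctan2(*(p-C)[::-1]))
for w in [(258,90),(80,271),(460,452),(485,206)]: p=f(w,.05);print("wall",ang(p),np.linalg.norm(p-C))
for w in [(98,333),(230,314),(268,358),(207,487)]: p=f(w,.057);print("frame",ang(p),np.linalg.norm(p-C))
p=f((447,181),.086);print("tab",p,ang(p),np.linalg.norm(p-C))
print(camera_params("wrist"))
E
python3 m.py
```

```text
boss [ 0.57555333 -0.08999718]
wall 11.506374260816198 0.10242850770325941
wall 84.1700599794281 0.10358175130122811
wall -131.9636986523562 0.10523277041791314
wall -61.977744349463215 0.10059305105013598
frame 101.88607874518152 0.09572983450007433
frame 105.72991827782114 0.0329267161001488
frame 155.4961114745287 0.03218295536519277
frame 155.87767376655418 0.09947448360097084
tab [ 0.62824045 -0.15717959] -51.89504571460629 0.08537803640695878
{'K': array([[333.43546144,   0.        , 325.59667773],
       [  0.        , 333.43546144, 242.73636914],
       [  0.        ,   0.        ,   1.        ]]), 'tool_from_camera': array([[-2.28822999e-04, -2.70142260e-01,  9.62820392e-01,
        -1.17590826e-01],
       [-9.50232274e-04, -9.62819924e-01, -2.70142354e-01,
         6.83757789e-02],
       [ 9.99999522e-01, -9.76717794e-04, -3.63825521e-05,
        -3.31291801e-04],
       [ 0.00000000e+00,  0.00000000e+00,  0.00000000e+00,
         1.00000000e+00]])}
```

```bash
cat >> h.py <<'E'
C=np.array([.5755,-.0900])
def pose(a_deg,z,s=1,r=.085,C=C):
    a=np.radians(a_deg); rr=np.array([np.cos(a),np.sin(a),0]); t=s*np.array([-np.sin(a),np.cos(a),0])
    x=np.array([0,0,-1.]); y=np.cross(t,x)
    return np.array([C[0],C[1],z])+r*rr-0, np.column_stack([x,y,t])
E
python3 - <<'E'
from rig import *
from h import *
for s in (1,-1):
    for a in (-52,-92,-133):
        p,R=pose(a,.087,s); q=inverse_kinematics(p,R); print(s,a,None if q is None else np.round(q,2))
p,R=pose(-52,.3,1); 
print(inverse_kinematics(np.array([.5755,-.09,.3])+0.06*-R[:,1]*1,R))
E
```

```text
1 -52 [ 0.64  0.71 -0.68  1.72  0.54  0.91  0.4 ]
1 -92 [ 0.61  0.6  -0.53  1.84  0.4   0.81 -0.16]
1 -133 [ 0.52  0.5  -0.4   1.99  0.29  0.71 -0.81]
-1 -52 [ 0.18  0.6  -0.01  1.75  0.01  0.79 -2.3 ]
-1 -92 [-0.5   0.84  1.11  1.91 -0.91  1.   -2.15]
-1 -133 [ 1.03  0.81 -1.18  1.96  0.9   1.03  1.81]
[ 0.6889203   0.45976476 -0.75881358  1.56680144  0.32792833  1.24673761
  0.53989853]
```

```bash
cat > look.py <<'E'
import sys
from rig import *
from h import *
import cv2
def look(name):
    s=sense(); p,d=camera("wrist"); cv2.imwrite(f"pics/{name}.png",p[:,:,::-1])
    T=np.eye(4); T[:3,:3]=s["tcp_rot"]; T[:3,3]=s["position"]
    M=T@camera_params("wrist")["tool_from_camera"]; np.save(f"pics/{name}_M.npy",M); print(s["time_s"],s["position"],s["wrist_force"]); return p
E
python3 - <<'E'
from look import *
p,R=pose(-52,.25,1)
command_gripper(0.022,20)
movep(np.array([.5755,-.09,.25])-0.06*R[:,1],R)
look("w1")
E
```

```text
3.0417 [ 0.61220816 -0.13909608  0.24978111] [0.14911629 0.01934862 0.46343341]
```

View pics/w1.png

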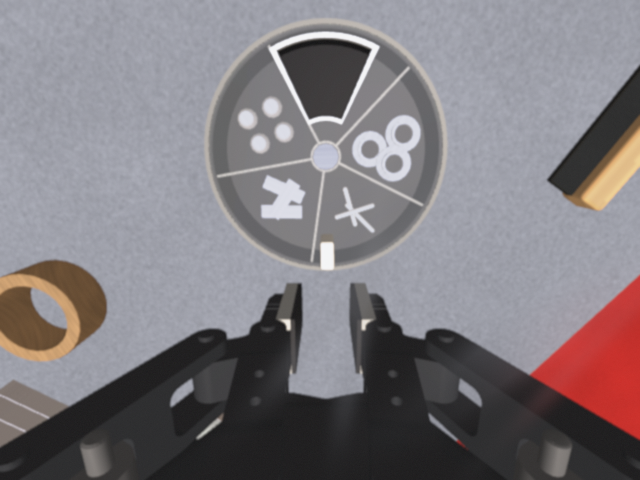

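```bash
python3 - <<'E'
import cv2
p=cv2.imread("pics/w1.png")[10:280,195:455]
cv2.imwrite("pics/c3.png",cv2.resize(p[:150],None,fx=3,fy=3,interpolation=cv2.INTER_CUBIC))
cv2.imwrite("pics/c4.png",cv2.resize(p[120:],None,fx=3,fy=3,interpolation=cv2.INTER_CUBIC))
E
```

```text
(no output)
```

View pics/c3.png

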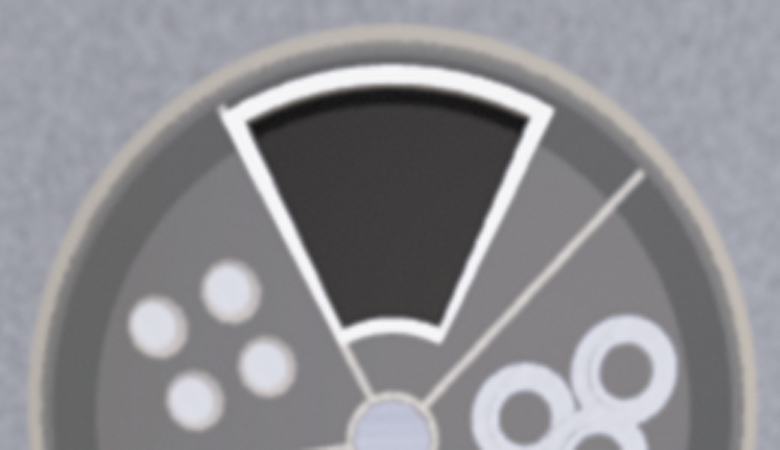

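View pics/c4.png

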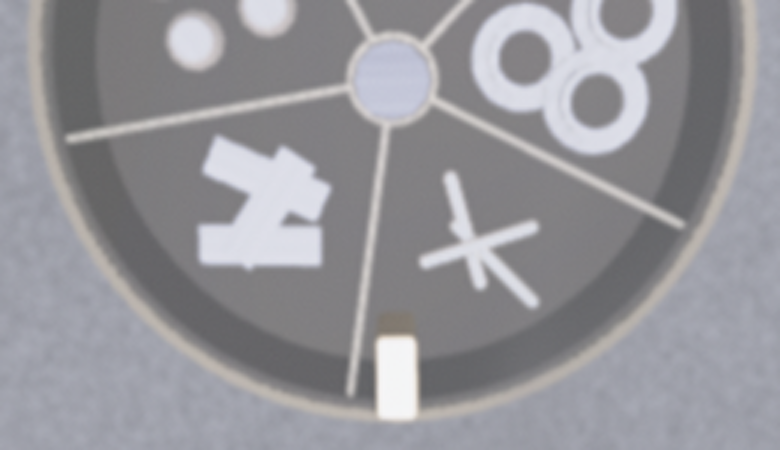

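```bash
cat > m2.py <<'E'
from rig import *
from h import *
M=np.load("pics/w1_M.npy");K=camera_params("wrist")["K"]
f=lambda a,oy,z: ray(M[:3,3],M[:3,:3],K,((a[0]+.5)/3-.5+195,(a[1]+.5)/3-.5+oy),z)[:2]
C=f((392,81),130,.061); print("boss",C)
from scipy.optimize import least_squares
w=[f((641,174),10,.05),f((222,108),10,.05),f((70,139),130,.05),f((351,393),130,.05),f((682,225),130,.05)]
def ang(p,C=C): return np.degrees(np.arctan2(p[1]-C[1],p[0]-C[0]))
for p in w: print("wall",ang(p),np.linalg.norm(p-C))
print("mean wall centre",np.mean(w,0))
for a in [(231,112),(551,108),(343,341),(440,342)]: p=f(a,10,.057);print("frame",ang(p),np.linalg.norm(p-C))
p=f((397,378),130,.086);print("tab",p,ang(p),np.linalg.norm(p-C))
E
python3 m2.py
```

```text
boss [ 0.57370882 -0.09015803]
wall 83.78390147208628 0.10290279007904857
wall 155.6419353630168 0.10287880806306673
wall -132.1968230018084 0.10209247213568688
wall -59.95206794030522 0.10223449696287563
wall 11.982013592328459 0.10274837276642687
mean wall centre [ 0.57381856 -0.0897719 ]
frame 154.60891057542756 0.09872428552678927
frame 101.51463213811948 0.0993061360966959
frame 154.6946150240483 0.0317127983642696
frame 101.12940877942464 0.03132878192223584
tab [ 0.62663418 -0.15595028] -51.185703510540726 0.0844376339000737
```

```bash
sed -i 's/^C=.*/C=np.array([.5738,-.0900])/' h.py; python3 - <<'E'
from look import *
a=-51.8
p,R=pose(a,.14); move_l(p,R,feed=.12)
p,R=pose(a,.088); print(move_l(p,R,feed=.08,until_force=6))
command_gripper(0.016,20)
s=sense();print(s["time_s"],s["position"]-p,s["wrist_force"],s["finger_gap"])
look("w2")
E
```

```text
False
5.2167 [ 3.51609790e-04 -2.88670380e-05  5.80327906e-04] [0.45767207 1.02124855 0.1147855 ] 0.016174110214728088
5.2167 [ 0.62671632 -0.1568267   0.08858033] [0.45767207 1.02124855 0.1147855 ]
```

View pics/w2.png

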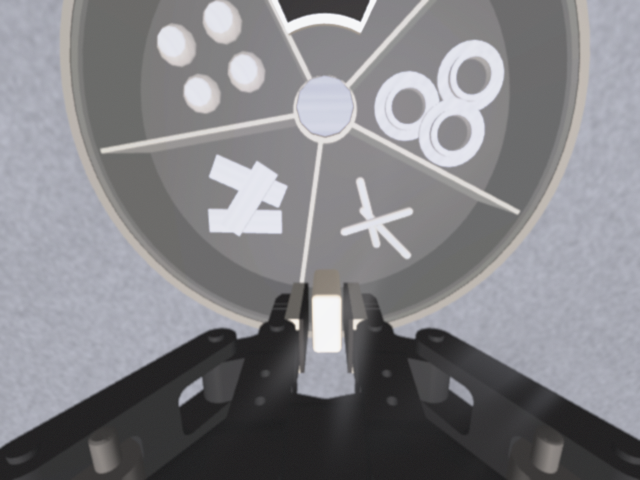

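```bash
python3 - <<'E'
from look import *
m=0
for a in np.linspace(-51.8,-132.0,18)[1:]:
    p,R=pose(a,.088); move_l(p,R,feed=.04); m=max(m,np.linalg.norm(sense()["wrist_force"]))
s=sense();print(m,s["time_s"],s["position"]-p)
# back off slightly, then rise and look
p,R=pose(-131.2,.088); move_l(p,R,feed=.04)
move_l(p+[0,0,.06],R,feed=.12)
q,R=pose(-132,.25,r=.06); move_l(q,R,feed=.15)
look("w3")
E
```

```text
1.4426895363053103 10.7917 [-9.04596400e-05  6.41064217e-05 -2.58796412e-05]
12.5417 [ 0.53278987 -0.1347434   0.24877576] [ 0.74367525 -0.19465059 -0.10951955]
```

View pics/w3.png

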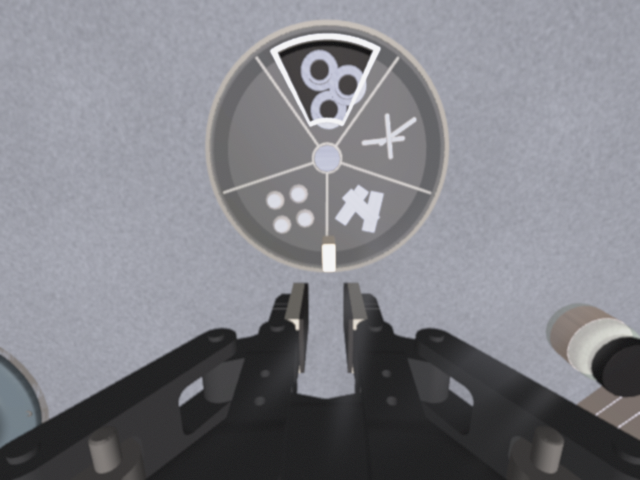

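```bash
python3 - <<'E'
import cv2
p=cv2.imread("pics/w3.png")[10:280,195:455]
cv2.imwrite("pics/c5.png",cv2.resize(p[:150],None,fx=3,fy=3,interpolation=cv2.INTER_CUBIC))
cv2.imwrite("pics/c6.png",cv2.resize(p[120:],None,fx=3,fy=3,interpolation=cv2.INTER_CUBIC))
E
```

```text
(no output)
```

View pics/c5.png

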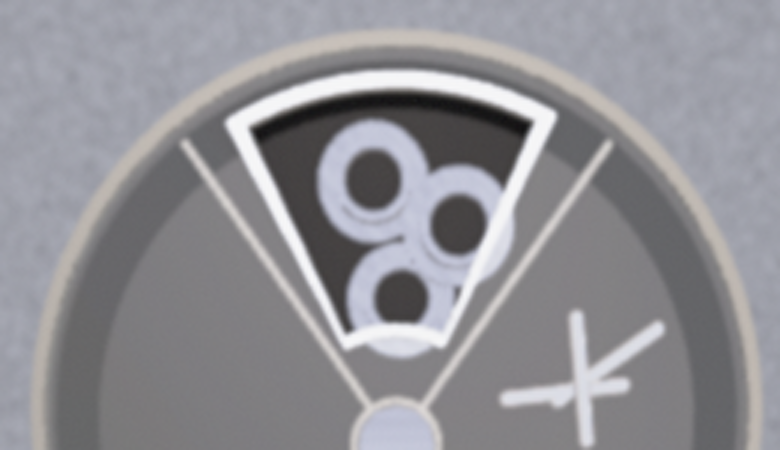

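View pics/c6.png

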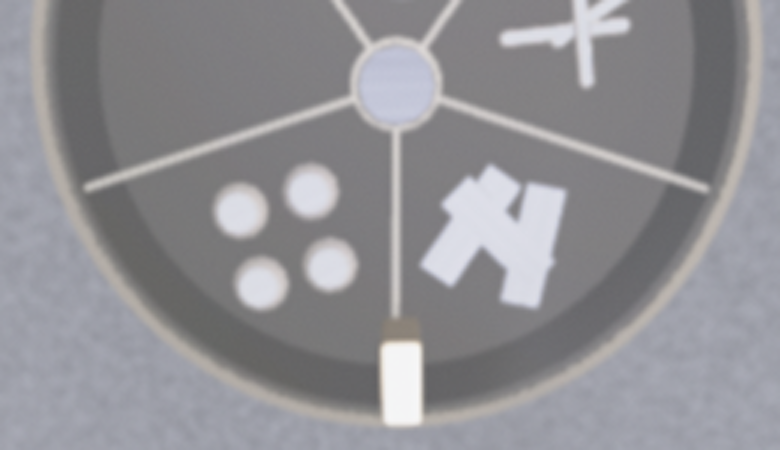

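```bash
cat > m3.py <<'E'
import sys
from rig import *
from h import *
M=np.load("pics/%s_M.npy"%sys.argv[1]);K=camera_params("wrist")["K"]
f=lambda a,oy,z: ray(M[:3,3],M[:3,:3],K,((a[0]+.5)/3-.5+195,(a[1]+.5)/3-.5+oy),z)[:2]
D=eval(sys.argv[2])
C=f(D["boss"],130,.061); print("boss",C)
ang=lambda p:np.degrees(np.arctan2(p[1]-C[1],p[0]-C[0]))
w=[ang(f(a,10,.05)) for a in D["w3"]]+[ang(f(a,130,.05)) for a in D["w4"]]
print("walls",w, "mid", np.mean([(x+360)%72 for x in w])+36)
print("frame",[ang(f(a,10,.057)) for a in D["f"]],np.mean([ang(f(a,10,.057)) for a in D["f"]]))
print("tab",ang(f(D["tab"],130,.086))+180)
E
python3 m3.py w3 'dict(boss=(396,85),w3=[(184,143),(610,143)],w4=[(87,188),(707,188)],f=[(228,121),(556,118),(347,347),(445,346)],tab=(402,384))'
```

```text
boss [ 0.57365577 -0.08981347]
walls [np.float64(83.96212984361658), np.float64(11.70496198389005), np.float64(156.0035846169022), np.float64(-60.011719296855176)] mid 47.91473928688842
frame [np.float64(76.1372383720792), np.float64(21.16446203369487), np.float64(75.33531491189), np.float64(20.835840901475727)] 48.36821405478495
tab 49.162323627081605
```

```bash
python3 - <<'E'
from look import *
p,R=pose(-131.3,.14); move_l(p,R,feed=.12)
p,R=pose(-131.3,.088); print(move_l(p,R,feed=.08,until_force=6))
for a in (-132,-132.8):
    p,R=pose(a,.088); move_l(p,R,feed=.02)
print(sense()["wrist_force"],sense()["finger_gap"])
p,R=pose(-132.0,.088); move_l(p,R,feed=.03)
move_l(p+[0,0,.06],R,feed=.12)
q,R=pose(-132,.25,r=.06); move_l(q,R,feed=.15)
look("w4")
p=cv2.imread("pics/w4.png")[10:280,195:455]
cv2.imwrite("pics/c7.png",cv2.resize(p[:150],None,fx=3,fy=3,interpolation=cv2.INTER_CUBIC))
cv2.imwrite("pics/c8.png",cv2.resize(p[120:],None,fx=3,fy=3,interpolation=cv2.INTER_CUBIC))
E
```

```text
False
[-0.35053738 -1.29010463  0.57532261] 0.016090564869001598
16.7333 [ 0.53276021 -0.13474902  0.2487446 ] [-0.17925414 -0.93927254 -0.61998811]
```

View pics/c7.png

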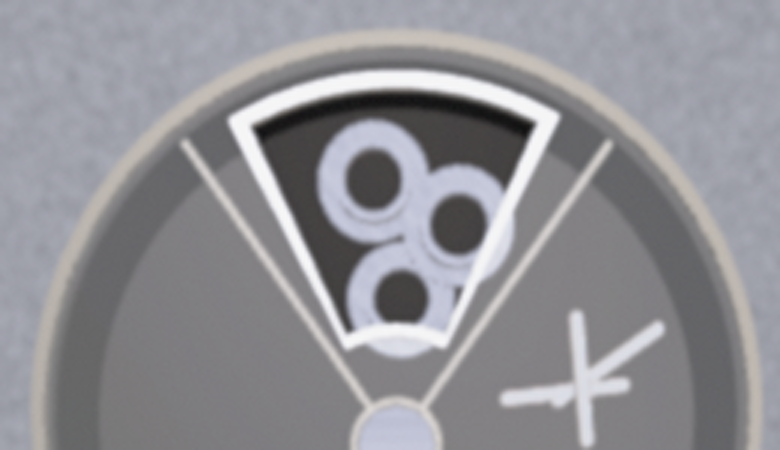

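View pics/c8.png

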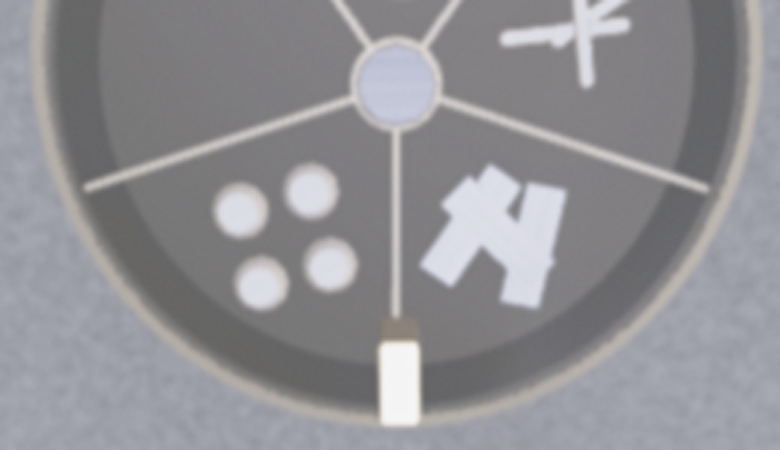

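```bash
python3 m3.py w4 'dict(boss=(396,85),w3=[(184,143),(610,143)],w4=[(87,188),(707,188)],f=[(230,121),(559,118),(349,347),(447,346)],tab=(400,384))'; python3 -c "
from rig import *
finish_job()"
```

```text
boss [ 0.57361812 -0.0898208 ]
walls [np.float64(83.96099745317933), np.float64(11.703576161919912), np.float64(156.00238950414044), np.float64(-60.01344646570099)] mid 47.91337916338466
frame [np.float64(75.85148041547936), np.float64(20.732041959872724), np.float64(74.3717895947065), np.float64(19.892925579251976)] 47.712059387327635
tab 48.763257328832964
the job is handed in; nothing more can be done
```

The cap's opening now lies over the compartment with the large eyelets, and I have handed the job in. I turned the cap about 80° clockwise by pushing the tab with the fingers held loosely either side of it. I then nudged it about 0.8° further after a check picture.

- **Alignment:** in the last wrist picture the middle of the compartment is at 47.9°. The opening's frame reads 47.7°, while the tab reads 48.8°. The two readings disagree by about 1°, so I take the cap to be within 1° of square.
- **Force and time:** the wrist force stayed below about 1.5 N in the readings taken while pushing. The clock read about 17 s at the last picture, with the gripper lifted clear of the cap.
- **Other items:** I never went near the other things on the bench, but I took no final overall picture to confirm they had not moved.

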